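Roll test on the school-lab ramp

ROBOT

A 6-joint arm with a two-finger parallel gripper is mounted at the origin on the work surface. World frame = base frame: x ahead of the robot, y to its left, z up, the work surface at z = 0. Lengths are in m, angles in rad, forces in N, time in s.
With the tool pointing down it reaches from about 0.35 to 0.875 m from the base axis. Payload 4.2 kg.
Tool frame: the origin (TCP) lies at the very end of the fingers, on their centre line; the grasp point (between the pads) lies 19 mm behind it (robot.grasp_offset is the distance from the TCP to the grasp point, in m); x points along the fingers, z is the direction in which the jaws open and shut, and the axes are right-handed (so a half turn about x gives the same grasp; the last joint's range is limited). The gripper opens to 85 mm and grips with 20 to 120 N. Pads are 22 mm wide; open, the fingers measure 114 mm over their backs; the gripper's body (76 mm by 85 mm) begins 54 mm behind the grasp point. The pads swing forward as they close: fully open they stand 13 mm farther back than shut.
Start: joints at [1.607, 0.385, 0.008, 0, -1.194, -0.259], TCP at [0.138, 0.61, 0.196] pointing down, gripper open.
Joint ranges: [-3.14, 3.14], [-1.21, 2.06], [-1.07, 1.41], [-3.16, 2.05], [-2.99, -0.16], [-3.1, 3.1]. Speed limits (rad/s): [2.79, 2.79, 3.14, 3.14, 3.14, 3.14].

INTERFACE

Orientations are given as [roll, pitch, yaw] about the fixed x, y, z axes, in that order (R = Rz(yaw) Ry(pitch) Rx(roll)).
In Python, from plant import state, grab_frame, workorder, robot gives the robot as it stands. The module is installed in compiled form; this text tells all that it offers.
- The arm moves only by the tool carry_out, never from a script. Its argument "series" is a list of rows, each an object with "xyz": the shift along the world's x, y, z in cm, a list of three; "rot": the turn, a rotation vector about the world's x, y, z in degrees, a list of three. A call has 1 to 8 rows; each row is the pose to reach, as a shift and turn from the pose commanded when the call began; what a row does not reach only later rows make up. A row lasts 1/10 s, in which the tool goes at most 50 mm and 8.59 degrees, less where a joint would pass 70% of its speed; a pose out of reach is approached as far as the arm can. A call with a gripper value outside its range is refused whole. "claw" is the closure, from 0 (fully open) to 1 (shut), set as the call begins (left out, the last holds). The fingers move at their own pace and stop on an object; "squeeze" is the grip in N (left out, the last holds). Time passes only in rows, so rows that repeat a pose let the fingers close. It gives the time, the measured TCP pose, the force and the opening at its end, in the units of the state.
- state(): the state, without advancing time (a new reading comes with each control period).
- grab_frame(name): name is "side" or "top"; returns a dict with "color" (400x640x3 uint8, blue, green, red), "camera_matrix" (3x3 intrinsics, pixels), "rvec" (rotation vector, rad) and "tvec" (3), from world to camera coordinates, as OpenCV has them. Camera axes: x right, y down, z forward; pixel columns grow to the right and rows downward; lengths in m; the calibration is good to about 2 mm. A picture is of the moment at which its call begins. There is no depth.
- workorder.finish_job(): hands the job in, once; it reports no verdict.
The state is a dict: "clock": time; "qpos": joint angles; "qd": joint speeds; "tau": joint torques, N m; "eef_pos": TCP position; "tcp_rot": TCP orientation; "wrist_force": force on the tool from outside, world axes, zero at the start; "torque": the same for the moment, N m; "width": opening from 0.0 (shut) to 1.0 (fully open).
Only numpy, scipy, OpenCV 4.12 (cv2) and the standard library are available. Lean on these libraries where they do the work, as an engineer would, in place of code of your own. Each camera call takes 0.05 s, during which the arm holds its last target.

TASK

Sort the two metal samples by the ramp test. The aluminium hex bar lying on the ramp did not roll, so lift it off and put it in the blue bin. Then set the round brass rod gently across the upper half of the ramp, on the blue band, and let go so that it rolls down by itself into the catch trough at the foot; drop neither piece from a height.

Things in the scene. Friction and masses are not known exactly. Their poses are not given: they have to be found in the camera images.
- ramp: Plywood ramp, fixed. Origin on the bench under mid-lane; +y level uphill, x across the lane, z up. Lane x -75 to 75 mm, y -130 (foot) to 130 (top), between guides 9 mm proud; surface 45 + 0.1405 y mm above the bench (8 degrees). Trough at the foot: y -130 to -188, cork floor 5 mm up, 45 mm end and side walls. Blue band over the lane at y 58 to 82; a rod laid along x rolls down to -y
- rod_center (a point): Centre of the round brass rod: solid cylinder, 28 mm diameter, 80 mm long, about 0.42 kg, x axis along its length. Starts lying on the bench beside the ramp (centre 14 mm above the bench). Rolls freely
- hex_center (a point): Centre of the aluminium hex bar: 28 mm across flats, 32 across corners, 80 long, about 0.15 kg, x axis along its length. Starts at rest across the lane at mid-ramp (ramp y = 0), length along the ramp's x, a flat down, corners facing up- and downhill (32 mm to grasp), centre 14 mm above the lane. Friction holds it; it does not roll
- bin: Fixed blue open bin for pieces that do not roll, at the other side of the ramp from the rod: 150 x 150 mm outside, 45 mm high, walls and floor 4 mm. Origin at the centre of its underside, x and y along its sides, z up.
Not all that is in view belongs to the job. Leave any green look-alike of the part that bears rod_center alone.

How it is judged:
On the way, in this order (a step that is already met when the one before it is completed fails the run):
1. the hex bar lies in the blue bin, let go (x of hex_center in the frame of bin between -0.065 and 0.065 m and y of hex_center in the frame of bin between -0.065 and 0.065 m and z of hex_center in the frame of bin below 0.045 m and contact force between the fingers and hex below 0.05 N and linear speed of hex below 0.05 m/s), for 0.2 s.
2. the round rod is on the upper half of the ramp, let go (x of rod_center in the frame of ramp between -0.07 and 0.07 m and y of rod_center in the frame of ramp between 0 and 0.13 m and z of rod_center in the frame of ramp between 0.055 and 0.085 m and contact force between the fingers and rod below 0.05 N), for 0.08 s.
3. the rod rolls freely down the lower half, untouched, faster than 0.15 m/s (y of rod_center in the frame of ramp between -0.128 and -0.06 m and x of rod_center in the frame of ramp between -0.075 and 0.075 m and z of rod_center in the frame of ramp below 0.065 m and linear speed of rod above 0.15 m/s and contact force between the fingers and rod below 0.05 N), for 0.02 s.
At the end, for the whole second after the job is handed in: The hex bar lies in the blue bin (centre within 65 mm of the bin's centre along each side and below its 45 mm rim) and the round rod lies in the catch trough at the ramp's foot (centre between the lip and the end wall, less than 35 mm above the bench), both at rest (x of hex_center in the frame of bin between -0.065 and 0.065 m and y of hex_center in the frame of bin between -0.065 and 0.065 m and z of hex_center in the frame of bin below 0.045 m and x of rod_center in the frame of ramp between -0.075 and 0.075 m and y of rod_center in the frame of ramp between -0.19 and -0.13 m and z of rod_center in the frame of ramp below 0.035 m and linear speed of each of rod, hex below 0.05 m/s); the robot touches nothing.
It fails at once if the round rod is dropped: not held while its centre is more than 120 mm above the bench (over 40 mm above where it rests on the ramp) (height (world z) of rod_center above 0.12 m and contact force between the fingers and rod below 0.05 N).
It fails at once if the hex bar is dropped: not held while its centre is more than 120 mm above the bench (height (world z) of hex_center above 0.12 m and contact force between the fingers and hex below 0.05 N).
It also fails if it takes over 64 s, if anything falls off the work surface, if the arm or the gripper's body presses on something with over 40 N, if the wrist force passes 120 N, or if a joint passes its speed limit or range.

## Working session

There is one attempt and no reset: what is moved stays moved. The work goes in short steps, Python scripts to look and compute and a tool call to move; the robot and the scene stay as the last step left them, time stands still between calls to the robot, and variables do not carry over. Pictures are saved under pics/ and viewed, and the job is handed in when it is done.

Besides the shell and the picture viewer there is one more tool, called after "Call:" as name([rows], argument=value, ...), one row to a line, values as JSON. carry_out: Moves the arm, as the interface text tells. Its arguments: {"type":"object","properties":{"series":{"type":"array","items":{"type":"object","properties":{"xyz":{"type":"array","items":{"type":"number"}},"rot":{"type":"array","items":{"type":"number"}}}}},"claw":{"type":"number"},"squeeze":{"type":"number"}},"required":["series"]}

```bash
mkdir -p pics; python3 - <<'E'
from plant import state, grab_frame, robot
import cv2
s=state();print(s); print([a for a in dir(robot) if a[0]!='_'])
import pickle
d={}
for n in("side","top"):
    f=grab_frame(n);d[n]=f;cv2.imwrite(f"pics/{n}0.png",f["color"]);print(n,f["camera_matrix"],f["rvec"],f["tvec"])
pickle.dump(d,open("f0.pkl","wb"))
E
```

```text
{'clock': 0.0, 'qpos': array([ 1.60658666e+00,  3.85572826e-01,  6.58413120e-03, -5.16312786e-04,
       -1.19400419e+00, -2.58614114e-01]), 'qd': array([-0.00075453, -0.00023984, -0.00081003, -0.00142262, -0.00138746,
       -0.00047139]), 'tau': array([-4.27756404e-04, -3.92293739e+01,  1.88399398e+01,  4.18603197e+00,
       -4.64806959e-03,  5.60996966e-06]), 'eef_pos': array([0.13794071, 0.60888497, 0.19449298]), 'tcp_rot': array([ 0.0436179 ,  1.56854796, -1.7501927 ]), 'wrist_force': array([-0.24374397,  1.43541512, -0.49743654]), 'torque': array([0.02600321, 0.03333611, 0.0598913 ]), 'width': 0.9970425023061938}
['MotionError', 'grasp_offset']
side [[498.52060694   0.         312.371687  ]
 [  0.         498.52060694 203.43144334]
 [  0.           0.           1.        ]] [ 2.27872572 -0.02149035 -0.01776423] [-0.48909312  0.051479    1.17848442]
top [[374.52588314   0.         317.17747717]
 [  0.         374.52588314 194.55601149]
 [  0.           0.           1.        ]] [ 2.16489922 -2.12907356  0.17634406] [-0.01305412  0.53094849  0.84389785]
```

View pics/top0.png

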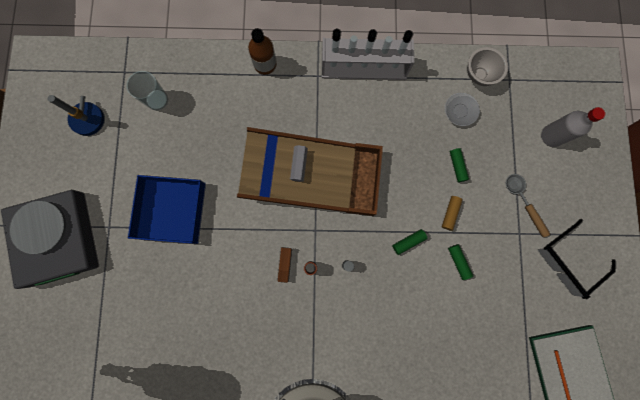

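View pics/side0.png

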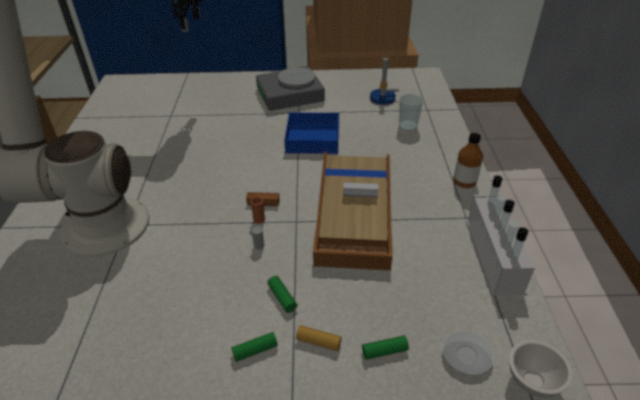

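```bash
cat > h.py <<'E'
import numpy as np, cv2, pickle
def proj(f,P):
    return cv2.projectPoints(np.asarray(P,float).reshape(-1,1,3),f["rvec"],f["tvec"],f["camera_matrix"],None)[0].reshape(-1,2)
def unproj(f,uv,z):
    R=cv2.Rodrigues(f["rvec"])[0];C=-R.T@np.ravel(f["tvec"])
    d=(R.T@np.linalg.inv(f["camera_matrix"])@np.c_[np.atleast_2d(uv),np.ones(len(np.atleast_2d(uv)))].T).T
    return C+d*((np.reshape(z,(-1,1))-C[2])/d[:,2:3])
E
python3 - <<'E'
from h import *
d=pickle.load(open("f0.pkl","rb"))
t,s=d["top"],d["side"]
print(proj(t,[[.138,.61,.196],[0,0,0]]),proj(s,[[.138,.61,.196]]))
for n,(f,b) in {"top_ramp":(t,(115,115,395,255)),"top_rod":(t,(380,140,490,290)),"side_ramp":(s,(270,105,400,275)),"side_rod":(s,(215,265,425,370))}.items():
    x0,y0,x1,y1=b;k=min(800/(x1-x0),600/(y1-y0))
    cv2.imwrite(f"pics/{n}.png",cv2.resize(cv2.convertScaleAbs(f["color"][y0:y1,x0:x1],alpha=1.7),None,fx=k,fy=k,interpolation=cv2.INTER_CUBIC));print(n,k)
print(unproj(t,[[452,212]],.014),unproj(s,[[318,338]],.014))
E
```

```text
[[-30.96325401 393.94267167]
 [311.38399452 430.1934816 ]] [[193.49704985  39.74897334]]
top_ramp 2.857142857142857
top_rod 4.0
side_ramp 3.5294117647058822
side_rod 3.8095238095238093
[[ 0.49814056 -0.33239948  0.014     ]] [[ 0.49660221 -0.33288117  0.014     ]]
```

View pics/top_ramp.png

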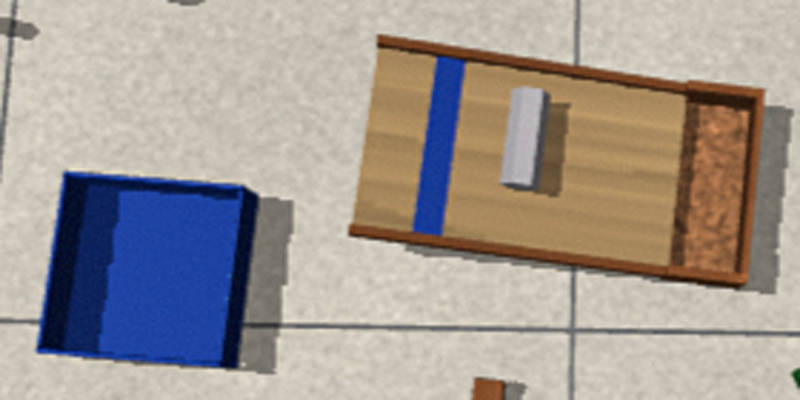

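View pics/top_rod.png

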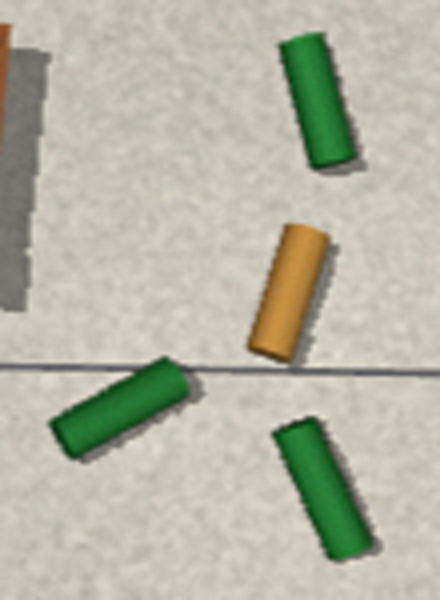

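View pics/side_ramp.png

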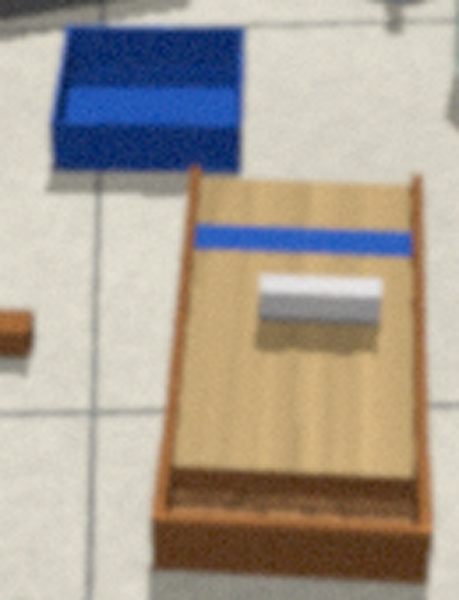

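View pics/side_rod.png

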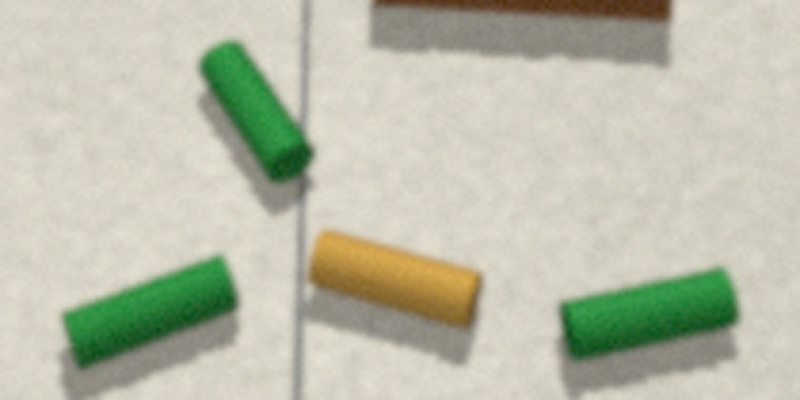

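```bash
cat > fit.py <<'E'
from h import *
from scipy.optimize import least_squares
d=pickle.load(open("f0.pkl","rb"));t,s=d["top"],d["side"]
T=lambda a:np.array(a)/2.857143+[115,115]-.5*0
S=lambda a:np.array(a)/3.529412+[270,105]
def W(p,L):
    L=np.array(L,float);c,n=np.cos(p[2]),np.sin(p[2])
    return L@np.array([[c,n,0],[-n,c,0],[0,0,1]])+[p[0],p[1],0]
def L(x,y):return [x,y,.045+.1405*y]
def fit(items,p0):
    r=lambda p:np.concatenate([(proj(f,W(p,l))-uv).ravel() for f,l,uv in items])
    o=least_squares(r,p0,loss="soft_l1");print(o.x,np.degrees(o.x[2]),"\n",np.round(r(o.x).reshape(-1,2),1).tolist());return o.x
h=.075
Lr=[L(h,.082),L(h,.058),L(-h,.058),L(-h,.082),L(h,-.13),L(-h,-.13)]
print("ramp");
it=[(t,Lr,T([(438,57),(466,60),(442,235),(414,233),(686,95),(670,265)]))]
is_=[(s,Lr,S([(411,232),(411,254),(195,249),(195,227),(413,475),(175,468)]))]
fit(it,[.55,.05,0]);fit(is_,[.55,.05,0]);pr=fit(it+is_,[.55,.05,0])
b=.045;Lb=[(h,h,b),(h,-h,b),(-h,-h,b),(-h,h,b)]
print("bin")
it=[(t,Lb,T([(65,172),(258,193),(237,368),(38,352)]))];is_=[(s,Lb,S([(244,28),(240,125),(55,122),(65,28)]))]
fit(it,[.5,.35,0]);fit(is_,[.5,.35,0]);pb=fit(it+is_,[.5,.35,0])
# rod / hex by silhouettes
def cyl(r,l,n,ph):
    a=np.arange(n)*2*np.pi/n+ph
    return np.array([(x,r*np.cos(q),r*np.sin(q)) for x in(-l/2,l/2) for q in a])
def silh(f,P):
    m=np.zeros((400*4,640*4),np.uint8);cv2.fillConvexPoly(m,cv2.convexHull(np.round(proj(f,P)*4+1.5).astype(np.int32)),1)
    M=cv2.moments(m,True);return np.array([M['m10']/M['m00']/4-.375,M['m01']/M['m00']/4-.375]),.5*np.arctan2(2*M['mu11'],M['mu20']-M['mu02']),M['m00']/16
def obs(f,lo,hi,box):
    x0,y0,x1,y1=box;m=cv2.inRange(cv2.cvtColor(f["color"],cv2.COLOR_BGR2HSV),lo,hi);k=np.zeros_like(m);k[y0:y1,x0:x1]=m[y0:y1,x0:x1]
    k=cv2.morphologyEx(k,cv2.MORPH_OPEN,np.ones((2,2)))
    M=cv2.moments(k,True);return np.array([M['m10']/M['m00'],M['m01']/M['m00']]),.5*np.arctan2(2*M['mu11'],M['mu20']-M['mu02']),M['m00']
def sfit(f,o,Pf,p0):
    def r(p):
        c,a,_=silh(f,Pf(p));e=(a-o[1]+np.pi/2)%np.pi-np.pi/2
        return [*(c-o[0]),e*20]
    q=least_squares(r,p0,diff_step=1e-2,x_scale=[.1,.1,.1]);print("fit",q.x,"res",np.round(r(q.x),2),"area obs/model",o[2],silh(f,Pf(q.x))[2])
    return q.x
C=cyl(.014,.08,48,0)+[0,0,.014]
print("rod")
for f,box in((t,(435,190,468,235)),(s,(290,320,346,354))):
    o=obs(f,(10,110,60),(30,255,255),box);sfit(f,o,lambda p:W(p,C),[.498,-.332,-.2])
print("hex")
H=cyl(.014/np.cos(np.pi/6),.08,6,0)
th=np.arctan(.1405);Rx=np.array([[1,0,0],[0,np.cos(th),-np.sin(th)],[0,np.sin(th),np.cos(th)]])
Hr=H@Rx.T+[0,0,0.045]+.014*Rx[:,2]
for f,box in((t,(285,140,309,184)),(s,(340,178,382,199))):
    o=obs(f,(0,0,90),(180,50,255),box);sfit(f,o,lambda p:W(p,Hr),[pr[0],pr[1],pr[2]])
E
python3 fit.py
```

```text
ramp
[ 0.58860025  0.04040847 -0.09496252] -5.440951367326022 
 [[-0.3, -0.5], [0.1, -0.0], [0.3, 0.6], [-0.3, -0.0], [0.3, -0.5], [-0.1, 0.5]]
[ 0.59087709  0.04015776 -0.09254714] -5.302560375820051 
 [[-0.2, -0.1], [0.0, 0.7], [-0.5, 0.0], [0.1, -0.7], [1.1, 0.5], [-0.3, -0.5]]
[ 0.58973999  0.04031235 -0.09405882] -5.389173691326793 
 [[-0.3, -1.0], [0.1, -0.5], [0.4, 0.2], [-0.3, -0.5], [0.3, -1.0], [0.0, -0.1], [-0.6, -0.1], [-0.4, 0.7], [-0.9, -0.1], [-0.3, -0.8], [0.4, 0.5], [-0.9, -0.6]]
bin
[ 0.48960458  0.34360359 -0.07184914] -4.116652596568547 
 [[2.6, -0.3], [-1.5, -2.0], [-2.9, 0.8], [1.6, 0.6]]
[ 0.4942948   0.3482579  -0.05358669] -3.0702911950079232 
 [[0.1, -0.6], [1.1, 0.3], [-1.6, 0.7], [-0.0, -0.8]]
[ 0.49148357  0.34599168 -0.06347415] -3.6368006486459894 
 [[1.3, -0.8], [-2.7, -3.1], [-3.6, -0.3], [0.9, 0.0], [-0.5, -0.0], [-0.2, 0.9], [-2.9, 1.0], [-0.7, -0.5]]
rod
fit [ 0.49537054 -0.33394067 -0.33517915] res [-0.   -0.    0.01] area obs/model 381.0 436.125
fit [ 0.49858893 -0.33416537 -0.34308094] res [-0.02  0.03  0.05] area obs/model 626.0 737.25
hex
fit [ 0.60246651  0.04355096 -0.11231204] res [-0.14  0.   -0.09] area obs/model 355.0 500.5625
fit [ 0.60722609  0.05303242 -0.04420098] res [ 0.39 -0.26 -0.68] area obs/model 226.0 470.8125
```

```bash
cat > plan.py <<'E'
from h import *
from scipy.spatial.transform import Rotation as Ro
from plant import state,robot
def go(pos,length_yaw,tilt=0.):
    """target TCP pos; object's length dir at length_yaw; tilt about length dir (rad). prints shift cm and rotvec deg"""
    s=state();R=Ro.from_euler('xyz',s['tcp_rot'])
    B=Ro.from_euler('z',length_yaw)*Ro.from_euler('x',tilt)
    x=B.apply([0,0,-1]);best=None
    for sg in(1,-1):
        z=sg*B.apply([0,1,0]);y=np.cross(z,x)
        D=Ro.from_matrix(np.c_[x,y,z])*R.inv();v=np.degrees(D.as_rotvec())
        print("rot",np.round(v,1),"shift cm",np.round((np.array(pos)-s['eef_pos'])*100,2))
    print("clock",s['clock'],"eef",np.round(s['eef_pos'],4),"toolz",np.round(R.as_matrix()[:,2],3),"q6",s['qpos'].round(2),"F",s['wrist_force'].round(2),"w",s['width'])
E
python3 - <<'E'
from plan import *
print(robot.grasp_offset)
th=np.arctan(.1405)
hexc=np.array([.604,.038,.059]); B=Ro.from_euler('z',-.094)*Ro.from_euler('x',th)
for h in(.10,.0025-.014):
    p=hexc+B.apply([0,0,h]);print(h,p.round(4)); go(p,-.094,th)
E
```

```text
0.0187
0.1 [0.6027 0.0241 0.158 ]
rot [   1.9   11.7 -172.2] shift cm [ 46.47 -58.48  -3.66]
rot [ 8.  -1.3  7.4] shift cm [ 46.47 -58.48  -3.66]
clock 0.1 eef [0.138  0.609  0.1946] toolz [-0.221 -0.975  0.002] q6 [ 1.61  0.39  0.01 -0.   -1.19 -0.26] F [-0.1   0.39 -0.47] w 1.0042333065555376
-0.0115 [0.6042 0.0396 0.0476]
rot [   1.9   11.7 -172.2] shift cm [ 46.62 -56.94 -14.7 ]
rot [ 8.  -1.3  7.4] shift cm [ 46.62 -56.94 -14.7 ]
clock 0.1 eef [0.138  0.609  0.1946] toolz [-0.221 -0.975  0.002] q6 [ 1.61  0.39  0.01 -0.   -1.19 -0.26] F [-0.1   0.39 -0.47] w 1.0042333065555376
```

Call:
carry_out([
  {"xyz": [2, -2.5, 0], "rot": [0, 0, 0]},
  {"xyz": [5, -6, 0], "rot": [0, 0, 0]},
  {"xyz": [8, -10, 0], "rot": [0, 0, 0]},
  {"xyz": [11, -13.5, 0], "rot": [0, 0, 0]},
  {"xyz": [14, -17.5, 0], "rot": [0, 0, 0]},
  {"xyz": [17, -21.5, 0], "rot": [0, 0, 0]},
  {"xyz": [20, -25, 0], "rot": [0, 0, 0]},
  {"xyz": [22, -28, 0], "rot": [0, 0, 0]},
], claw=0)

```text
clock: 0.9
eef_pos: [0.3591, 0.3273, 0.1954]
tcp_rot: [-0.306, 1.57, -2.101]
wrist_force: [-0.7, 0.2, 0.7]
width: 1.001
```

Call:
carry_out([
  {"xyz": [3, -3.5, 0], "rot": [1, 0, 1]},
  {"xyz": [6, -7, 0], "rot": [2, 0, 2]},
  {"xyz": [9, -11, 0], "rot": [4, 0, 4]},
  {"xyz": [12, -15, 0], "rot": [6, -0.6, 6]},
  {"xyz": [15, -19, -1], "rot": [8, -1.3, 7.4]},
  {"xyz": [18, -23, -2], "rot": [8, -1.3, 7.4]},
  {"xyz": [21, -26.5, -2.5], "rot": [8, -1.3, 7.4]},
  {"xyz": [23, -29, -2.5], "rot": [8, -1.3, 7.4]},
])

```text
clock: 1.7
eef_pos: [0.5887, 0.0367, 0.1688]
tcp_rot: [-3.125, 1.43, 1.491]
wrist_force: [0.2, -0.2, -0.5]
width: 1.0
```

Call:
carry_out([
  {"xyz": [1.5, -1.5, 0], "rot": [0, 0, 0]},
  {"xyz": [1.5, -1.5, 0], "rot": [0, 0, 0]},
  {"xyz": [1.5, -1.5, 0], "rot": [0, 0, 0]},
])

```text
clock: 2.0
eef_pos: [0.6026, 0.0243, 0.1697]
tcp_rot: [-3.132, 1.43, 1.486]
wrist_force: [-0.8, 0.3, -0.1]
width: 1.002
```

```bash
python3 - <<'E'
from plan import *
from plant import grab_frame
th=np.arctan(.1405)
hexc=np.array([.604,.038,.059]); B=Ro.from_euler('z',-.094)*Ro.from_euler('x',th)
for h in(.10,.0025-.014):
    p=hexc+B.apply([0,0,h]);print(h,p.round(4)); go(p,-.094,th)
for n,b in(("top",(200,100,400,250)),("side",(270,80,430,280))):
    f=grab_frame(n);x0,y0,x1,y1=b;k=min(800/(x1-x0),600/(y1-y0));cv2.imwrite(f"pics/{n}1.png",cv2.resize(f["color"][y0:y1,x0:x1],None,fx=k,fy=k))
E
```

```text
0.1 [0.6027 0.0241 0.158 ]
rot [   2.2   25.1 -178.2] shift cm [ 0.01 -0.01 -1.17]
rot [-0.1 -0.1  0. ] shift cm [ 0.01 -0.01 -1.17]
clock 2.0 eef [0.6026 0.0243 0.1697] toolz [-0.094 -0.986 -0.141] q6 [ 0.23  0.36 -0.05 -0.15 -1.12  1.31] F [-0.82  0.33 -0.14] w 1.0018576284813718
-0.0115 [0.6042 0.0396 0.0476]
rot [   2.2   25.1 -178.2] shift cm [  0.16   1.53 -12.21]
rot [-0.1 -0.1  0. ] shift cm [  0.16   1.53 -12.21]
clock 2.0 eef [0.6026 0.0243 0.1697] toolz [-0.094 -0.986 -0.141] q6 [ 0.23  0.36 -0.05 -0.15 -1.12  1.31] F [-0.82  0.33 -0.14] w 1.0018576284813718
```

View pics/side1.png

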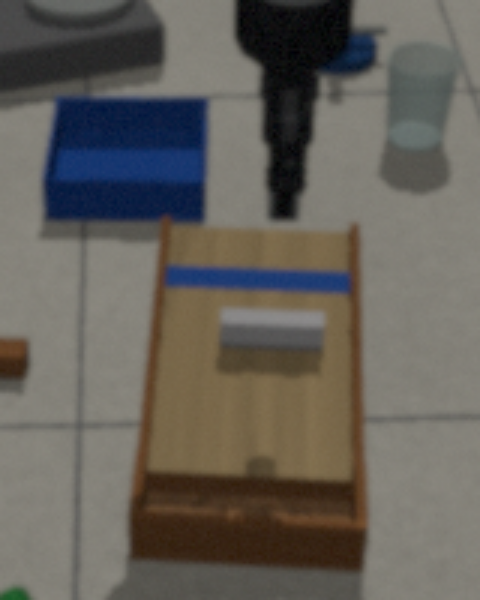

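Call:
carry_out([
  {"xyz": [0, 0.4, -3], "rot": [0, 0, 0]},
  {"xyz": [0.1, 0.8, -7], "rot": [0, 0, 0]},
  {"xyz": [0.1, 1.2, -9.5], "rot": [0, 0, 0]},
  {"xyz": [0.2, 1.5, -11], "rot": [0, 0, 0]},
  {"xyz": [0.2, 1.5, -11.8], "rot": [0, 0, 0]},
  {"xyz": [0.2, 1.5, -11.8], "rot": [0, 0, 0]},
  {"xyz": [0.2, 1.5, -11.8], "rot": [0, 0, 0]},
])

```text
clock: 2.8
eef_pos: [0.6056, 0.0399, 0.0537]
tcp_rot: [3.126, 1.429, 1.463]
wrist_force: [0.1, 0.1, 0.2]
width: 1.0
```

```bash
python3 - <<'E'
from plan import *
from plant import grab_frame
th=np.arctan(.1405)
hexc=np.array([.604,.038,.059]); B=Ro.from_euler('z',-.094)*Ro.from_euler('x',th)
for h in(.0025-.014,):
    p=hexc+B.apply([0,0,h]);print(h,p.round(4)); go(p,-.094,th)
ims=[]
for n,b in(("top",(220,100,380,240)),("side",(290,120,430,280))):
    f=grab_frame(n);x0,y0,x1,y1=b;ims.append(cv2.resize(f["color"][y0:y1,x0:x1],(400,400)))
cv2.imwrite("pics/two2.png",cv2.convertScaleAbs(np.hstack(ims),alpha=1.6))
E
```

```text
-0.0115 [0.6042 0.0396 0.0476]
rot [ -2.5 -25.1 178.1] shift cm [-0.14 -0.03 -0.61]
rot [-0.1  0.1 -0.1] shift cm [-0.14 -0.03 -0.61]
clock 2.8 eef [0.6056 0.0399 0.0537] toolz [-0.091 -0.986 -0.141] q6 [ 0.25  0.48 -0.17 -0.17 -0.88  1.33] F [0.12 0.07 0.19] w 1.0004001884601303
```

View pics/two2.png

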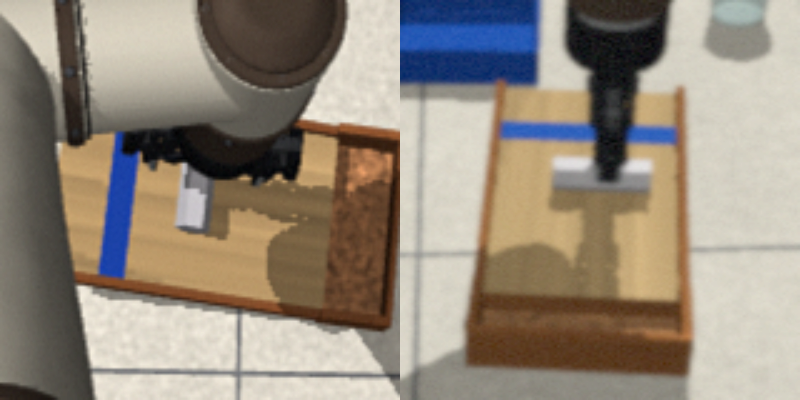

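Call:
carry_out([
  {"xyz": [-0.1, 0, -0.3], "rot": [0, 0, 0]},
  {"xyz": [-0.1, 0, -0.6], "rot": [0, 0, 0]},
  {"xyz": [-0.1, 0, -0.6], "rot": [0, 0, 0]},
])

```text
clock: 3.2
eef_pos: [0.6037, 0.0394, 0.0463]
tcp_rot: [-3.14, 1.429, 1.479]
wrist_force: [0.6, -0.5, -0.5]
width: 1.0
```

Call:
carry_out([
  {"xyz": [0, 0, 0], "rot": [0, 0, 0]},
  {"xyz": [0, 0, 0], "rot": [0, 0, 0]},
  {"xyz": [0, 0, 0], "rot": [0, 0, 0]},
  {"xyz": [0, 0, 0], "rot": [0, 0, 0]},
  {"xyz": [0, 0, 0], "rot": [0, 0, 0]},
  {"xyz": [0, 0, 0], "rot": [0, 0, 0]},
], claw=1, squeeze=40)

```text
clock: 3.8
eef_pos: [0.6041, 0.0396, 0.0466]
tcp_rot: [3.138, 1.429, 1.474]
wrist_force: [0.3, 0.1, -0.8]
width: 0.002
```

Call:
carry_out([
  {"xyz": [0, 0, 0], "rot": [0, 0, 0]},
  {"xyz": [0, 0, 0], "rot": [0, 0, 0]},
  {"xyz": [0, 0, 0], "rot": [0, 0, 0]},
])

```text
clock: 4.1
eef_pos: [0.6041, 0.0395, 0.0466]
tcp_rot: [3.138, 1.429, 1.474]
wrist_force: [0.6, 0.7, 0.4]
width: -0.002
```

```bash
cat > look.py <<'E'
import sys
from plan import *
from plant import grab_frame
def look(name,bt=(220,100,380,240),bs=(290,120,430,280)):
    ims=[]
    for n,b in(("top",bt),("side",bs)):
        f=grab_frame(n);x0,y0,x1,y1=b;ims.append(cv2.resize(f["color"][y0:y1,x0:x1],(400,400),interpolation=cv2.INTER_CUBIC))
    cv2.imwrite(f"pics/{name}.png",cv2.convertScaleAbs(np.hstack(ims),alpha=1.6))
E
python3 -c "
from look import *
look('two3')"
```

```text
(no output)
```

View pics/two3.png

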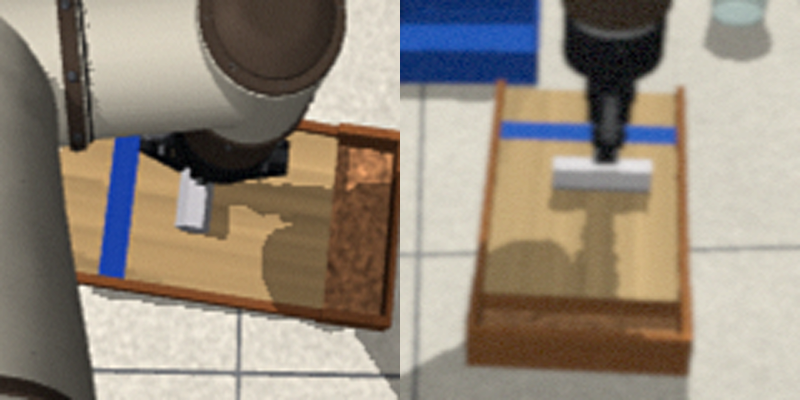

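```bash
python3 - <<'E'
from plan import *
d=pickle.load(open("f0.pkl","rb"));t,s=d["top"],d["side"]
def cs(uv):return (uv-[290,120])*[400/140,400/160]+[400,0]
e=state()['eef_pos'];print(e)
R=Ro.from_euler('xyz',state()['tcp_rot']).as_matrix()
print("tcp",cs(proj(s,[e])), "hexc",cs(proj(s,[[.604,.038,.059]])), "open fingers tips",cs(proj(s,[e+R[:,2]*.05-R[:,0]*.013,e-R[:,2]*.05-R[:,0]*.013])))
for k in range(0,80,10):print(k,cs(proj(s,[e-R[:,0]*k*.001])))
E
```

```text
[0.60406137 0.03953741 0.04659342]
tcp [[601.53659846 184.61183842]] hexc [[602.26654231 175.41764686]] open fingers tips [[601.15712336 215.53621562]
 [603.14598452 137.12855741]]
0 [[601.53659846 184.61183842]]
10 [[602.03024534 177.40706243]]
20 [[602.53027907 170.10907037]]
30 [[603.03682441 162.71604138]]
40 [[603.55000938 155.22610692]]
50 [[604.0699654  147.63734909]]
60 [[604.59682735 139.94779907]]
70 [[605.13073375 132.15543539]]
```

```bash
python3 - <<'E'
from look import *
f=grab_frame("side");cv2.imwrite("pics/s4.png",cv2.convertScaleAbs(cv2.resize(f["color"][120:210,310:410],None,fx=6.6,fy=6.6,interpolation=cv2.INTER_CUBIC),alpha=2.2))
E
```

```text
(no output)
```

View pics/s4.png

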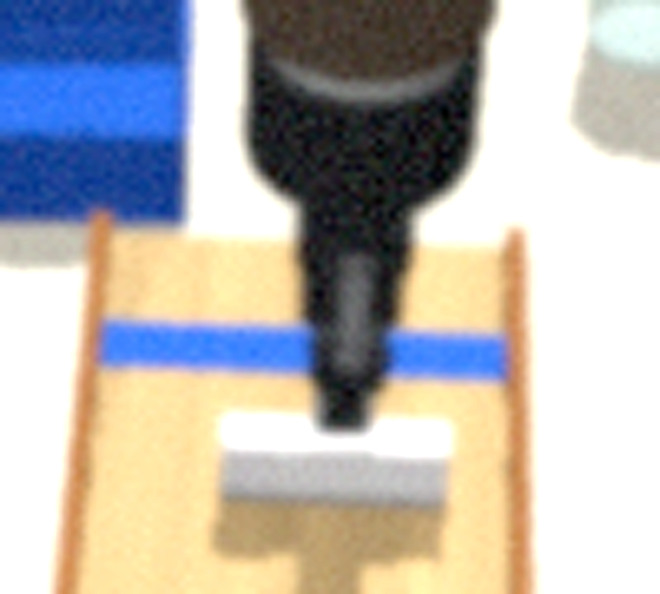

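```bash
python3 - <<'E'
from look import *
d=pickle.load(open("f0.pkl","rb"));s=d["side"];t=d["top"]
cv2.imwrite("pics/s5.png",cv2.convertScaleAbs(cv2.resize(s["color"][0:80,150:250],None,fx=6,fy=6,interpolation=cv2.INTER_CUBIC),alpha=2))
e=np.array([.138,.609,.1945]);z=np.array([-.221,-.975,0])
P=[e,e+[0,0,.013]+.05*z,e+[0,0,.013]-.05*z]
P=[*P,*[p+[0,0,.03] for p in P]]
print((proj(s,P)-[150,0])*6)
# side1
e=np.array([.6026,.0243,.1697]);x=np.array([0,.139,-.99]);z=np.array([-.094,-.986,-.141])
P=[e,e-.013*x+.05*z,e-.013*x-.05*z];P=[*P,*[p-x*.03 for p in P]]
print((proj(s,P)-[270,80])*3)
E
```

```text
[[261.16236528 242.16933733]
 [217.02851688 256.84704084]
 [294.35391346 179.17827415]
 [250.65060744 183.79357118]
 [205.59297586 196.83878755]
 [284.46420078 121.08868965]]
[[278.61765494 223.73969824]
 [278.60465307 259.29791497]
 [280.64842471 164.46182834]
 [281.04682547 192.65414273]
 [281.13513743 227.69739023]
 [283.06794876 132.80914634]]
```

View pics/s5.png

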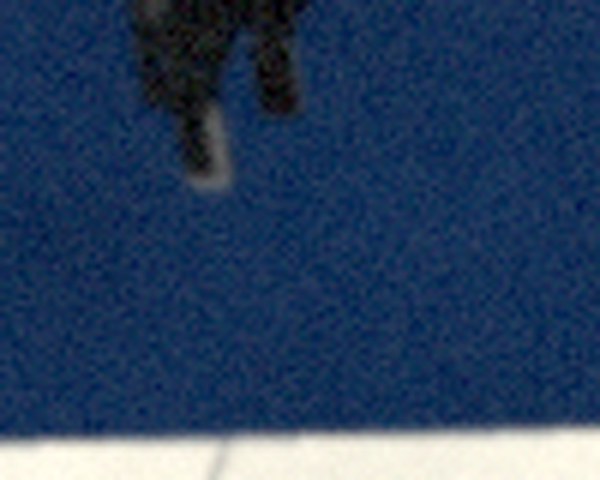

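Call:
carry_out([
  {"xyz": [-0.05, -0.3, 2], "rot": [0, 0, 0]},
  {"xyz": [0.3, 3, 2.4], "rot": [0, 0, 0]},
  {"xyz": [0.5, 4.9, 1.7], "rot": [0, 0, 0]},
  {"xyz": [0.5, 5, 0], "rot": [0, 0, 0]},
  {"xyz": [0.5, 5.2, -1.2], "rot": [0, 0, 0]},
  {"xyz": [0.5, 5.2, -1.2], "rot": [0, 0, 0]},
  {"xyz": [0.5, 5.2, -1.2], "rot": [0, 0, 0]},
])

```text
clock: 4.95
eef_pos: [0.6088, 0.0913, 0.0339]
tcp_rot: [-3.135, 1.43, 1.484]
wrist_force: [-0.1, 0.7, -0.7]
width: -0.0
```

```bash
python3 - <<'E'
from look import *
s=state();print(s['eef_pos'],s['wrist_force'])
f=grab_frame("side");cv2.imwrite("pics/s6.png",cv2.convertScaleAbs(cv2.resize(f["color"][120:210,310:410],None,fx=6.6,fy=6.6,interpolation=cv2.INTER_CUBIC),alpha=2.2))
E
```

```text
[0.60877988 0.09126635 0.03385989] [-0.07914966  0.67564846 -0.68704572]
```

View pics/s6.png

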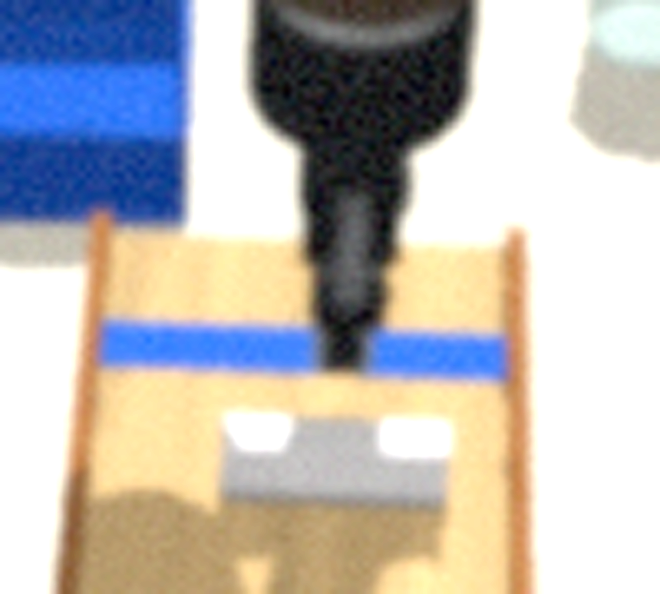

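Call:
carry_out([
  {"xyz": [0, 0.1, -0.3], "rot": [0, 0, 0]},
  {"xyz": [0, 0.1, -0.6], "rot": [0, 0, 0]},
  {"xyz": [0, 0.1, -0.6], "rot": [0, 0, 0]},
])

```text
clock: 5.3
eef_pos: [0.6089, 0.0924, 0.0284]
tcp_rot: [-3.142, 1.429, 1.477]
wrist_force: [-0.6, 0.6, 0.2]
width: 0.004
```

Call:
carry_out([
  {"xyz": [0, 0, -0.1], "rot": [0, 0, 0]},
  {"xyz": [0, 0, -0.2], "rot": [0, 0, 0]},
])

```text
clock: 5.5
eef_pos: [0.6092, 0.0925, 0.0268]
tcp_rot: [3.136, 1.429, 1.472]
wrist_force: [0.1, -0.2, 0.3]
width: 0.001
```

Call:
carry_out([
  {"xyz": [0, 0, -0.1], "rot": [0, 0, 0]},
  {"xyz": [0, 0, -0.2], "rot": [0, 0, 0]},
])

```text
clock: 5.7
eef_pos: [0.6091, 0.0925, 0.0246]
tcp_rot: [3.138, 1.429, 1.474]
wrist_force: [-0.9, -0.1, 0.2]
width: -0.003
```

Call:
carry_out([
  {"xyz": [0, 0, -0.1], "rot": [0, 0, 0]},
  {"xyz": [0, 0, -0.2], "rot": [0, 0, 0]},
])

```text
clock: 5.9
eef_pos: [0.609, 0.0925, 0.0225]
tcp_rot: [3.139, 1.429, 1.475]
wrist_force: [-1.2, -0.4, -0.4]
width: 0.0
```

Call:
carry_out([
  {"xyz": [0, 0, -0.1], "rot": [0, 0, 0]},
  {"xyz": [0, 0, -0.2], "rot": [0, 0, 0]},
])

```text
clock: 6.1
eef_pos: [0.6091, 0.0925, 0.0205]
tcp_rot: [3.139, 1.429, 1.475]
wrist_force: [-0.5, 0.5, 0.3]
width: 0.002
```

Call:
carry_out([
  {"xyz": [0, 0, -0.1], "rot": [0, 0, 0]},
  {"xyz": [0, 0, -0.2], "rot": [0, 0, 0]},
])

```text
clock: 6.3
eef_pos: [0.609, 0.0925, 0.0185]
tcp_rot: [3.139, 1.429, 1.475]
wrist_force: [-0.5, -0.2, 0.4]
width: 0.002
```

Call:
carry_out([
  {"xyz": [0, 0, -0.1], "rot": [0, 0, 0]},
  {"xyz": [0, 0, -0.2], "rot": [0, 0, 0]},
])

```text
clock: 6.5
eef_pos: [0.609, 0.0925, 0.0165]
tcp_rot: [3.139, 1.429, 1.475]
wrist_force: [0.1, -0.0, -0.6]
width: 0.001
```

```bash
python3 - <<'E'
from look import *
s=state();print(s['eef_pos'],s['wrist_force'])
f=grab_frame("side");cv2.imwrite("pics/s7.png",cv2.convertScaleAbs(cv2.resize(f["color"][120:210,310:410],None,fx=6.6,fy=6.6,interpolation=cv2.INTER_CUBIC),alpha=2.2))
E
```

```text
[0.60904941 0.09253417 0.01651194] [ 0.11710503 -0.005177   -0.61589205]
```

View pics/s7.png

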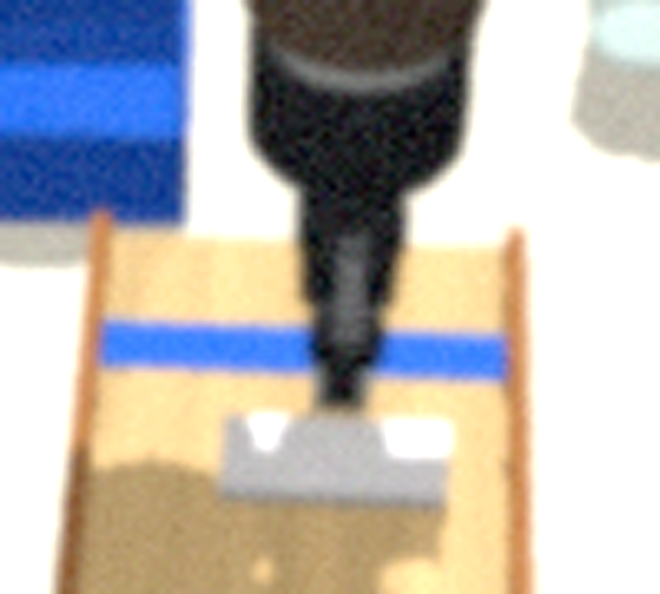

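```bash
python3 - <<'E'
from look import *
d=pickle.load(open("f0.pkl","rb"));s=d["side"]
e=state()['eef_pos'];R=Ro.from_euler('xyz',state()['tcp_rot']).as_matrix()
for k in range(0,60,5):
    p=e-R[:,0]*k*.001; print(k,p.round(4),((proj(s,[p])-[310,120])*6.6).round())
print("ray")
for z in (.04,.05,.06,.07,.08): print(unproj(s,[[361.8,182.1]],z).round(4))
R=cv2.Rodrigues(s["rvec"])[0];print("cam",-R.T@np.ravel(s["tvec"]))
E
```

```text
0 [0.6091 0.0925 0.0165] [[332. 459.]]
5 [0.609  0.0918 0.0214] [[332. 450.]]
10 [0.609  0.0911 0.0264] [[333. 441.]]
15 [0.6089 0.0904 0.0313] [[333. 432.]]
20 [0.6088 0.0897 0.0363] [[334. 423.]]
25 [0.6088 0.089  0.0412] [[334. 413.]]
30 [0.6087 0.0883 0.0462] [[335. 404.]]
35 [0.6086 0.0876 0.0511] [[336. 394.]]
40 [0.6085 0.0869 0.0561] [[336. 385.]]
45 [0.6085 0.0862 0.061 ] [[337. 375.]]
50 [0.6084 0.0855 0.066 ] [[337. 366.]]
55 [0.6083 0.0848 0.0709] [[338. 356.]]
ray
[[0.6118 0.0925 0.04  ]]
[[0.6103 0.0798 0.05  ]]
[[0.6088 0.0671 0.06  ]]
[[0.6073 0.0544 0.07  ]]
[[0.6057 0.0417 0.08  ]]
cam [ 0.49679662 -0.86649303  0.79565737]
```

Call:
carry_out([
  {"xyz": [0, 0, -0.1], "rot": [0, 0, 0]},
  {"xyz": [0, 0, -0.2], "rot": [0, 0, 0]},
])

```text
clock: 6.75
eef_pos: [0.6092, 0.0925, 0.0163]
tcp_rot: [3.136, 1.43, 1.473]
wrist_force: [-4.8, -0.7, 12.4]
width: -0.005
```

Call:
carry_out([
  {"xyz": [0, 0, -0.1], "rot": [0, 0, 0]},
  {"xyz": [0, 0, -0.2], "rot": [0, 0, 0]},
])

```text
clock: 6.95
eef_pos: [0.6092, 0.0925, 0.0163]
tcp_rot: [3.133, 1.429, 1.471]
wrist_force: [-8.5, -0.9, 22.2]
width: 0.003
```

Call:
carry_out([
  {"xyz": [0, 0, -0.1], "rot": [0, 0, 0]},
  {"xyz": [0, 0, -0.2], "rot": [0, 0, 0]},
])

```text
clock: 7.15
eef_pos: [0.6092, 0.0925, 0.0162]
tcp_rot: [3.129, 1.429, 1.468]
wrist_force: [-12.1, -0.7, 31.1]
width: -0.0
```

```bash
python3 - <<'E'
from look import *
s=state();print(s['eef_pos'],s['wrist_force'],s['clock'])
f=grab_frame("side");cv2.imwrite("pics/s8.png",cv2.convertScaleAbs(cv2.resize(f["color"][120:210,310:410],None,fx=6.6,fy=6.6,interpolation=cv2.INTER_CUBIC),alpha=2.2))
f=grab_frame("top");cv2.imwrite("pics/t8.png",cv2.convertScaleAbs(f["color"],alpha=1.6))
E
```

```text
[0.60922929 0.09251664 0.01620107] [-12.05083276  -0.72453202  31.09298845] 7.15
```

View pics/s8.png

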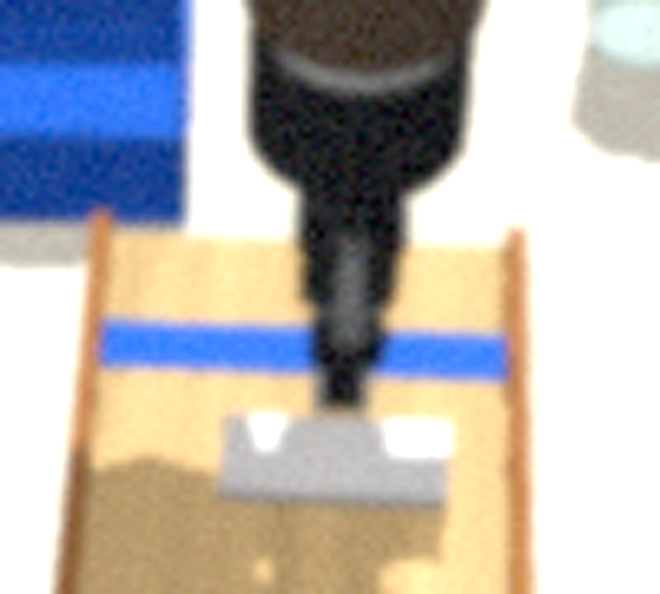

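View pics/t8.png

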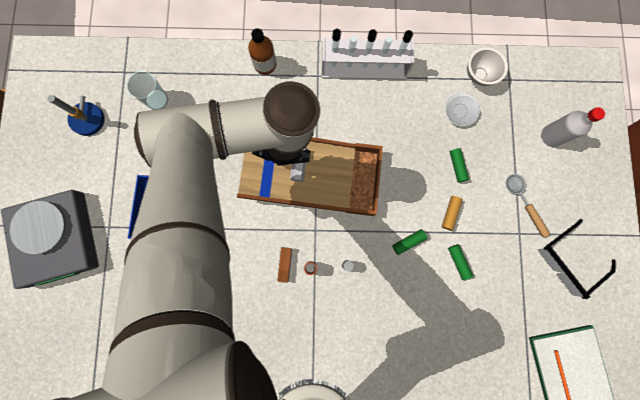

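Call:
carry_out([
  {"xyz": [0, 0, 2], "rot": [0, 0, 0]},
  {"xyz": [0, -0.5, 6], "rot": [0, 0, 0]},
  {"xyz": [-0.3, -3, 7], "rot": [0, 0, 0]},
  {"xyz": [-0.5, -4.6, 7], "rot": [0, 0, 0]},
  {"xyz": [-0.5, -4.6, 7], "rot": [0, 0, 0]},
  {"xyz": [-0.5, -4.6, 7], "rot": [0, 0, 0]},
  {"xyz": [-0.5, -4.6, 7], "rot": [0, 0, 0]},
], claw=0)

```text
clock: 7.95
eef_pos: [0.6034, 0.0466, 0.0792]
tcp_rot: [-3.128, 1.43, 1.49]
wrist_force: [0.2, 0.8, -0.6]
width: 1.0
```

```bash
python3 - <<'E'
from look import *
s=state();print(s['eef_pos'],s['wrist_force'],s['clock'],s['width'])
f=grab_frame("side");cv2.imwrite("pics/s9.png",cv2.convertScaleAbs(cv2.resize(f["color"][120:210,310:410],None,fx=6.6,fy=6.6,interpolation=cv2.INTER_CUBIC),alpha=2.2))
R=Ro.from_euler('xyz',s['tcp_rot']).as_matrix();e=s['eef_pos']+[.001,-.0135,.0345]
print((proj(f,[e+R[:,2]*.05-R[:,0]*.013,e-R[:,2]*.05-R[:,0]*.013])-[310,120])*6.6)
E
```

```text
[0.60342772 0.04664285 0.07923692] [ 0.20325485  0.80576814 -0.57291552] 7.95 0.9996701794506089
[[344.11846106 427.54367749]
 [348.35729599 220.01765328]]
```

View pics/s9.png

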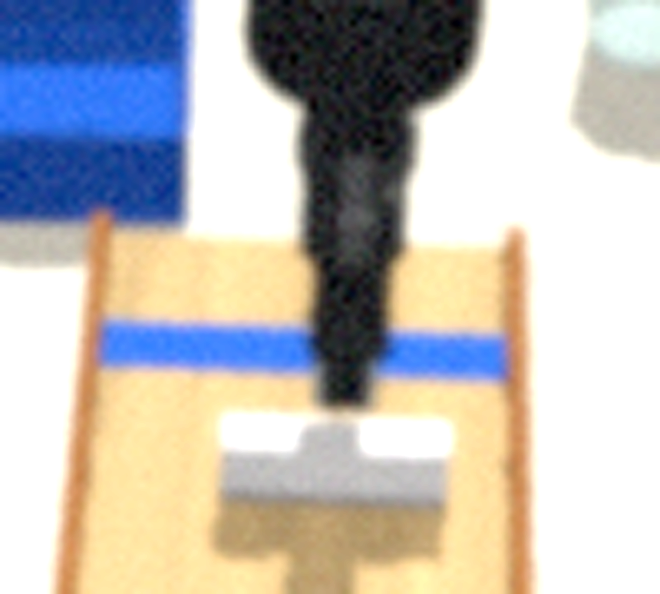

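Call:
carry_out([
  {"xyz": [0, 0.4, -2.5], "rot": [0, 0, 0]},
  {"xyz": [0, 0.7, -4.5], "rot": [0, 0, 0]},
  {"xyz": [0, 0.7, -5.8], "rot": [0, 0, 0]},
  {"xyz": [0, 0.7, -6.2], "rot": [0, 0, 0]},
  {"xyz": [0, 0.7, -6.2], "rot": [0, 0, 0]},
  {"xyz": [0, 0.7, -6.2], "rot": [0, 0, 0]},
])

```text
clock: 8.6
eef_pos: [0.6048, 0.0536, 0.0194]
tcp_rot: [3.128, 1.429, 1.465]
wrist_force: [-0.4, -0.2, 0.6]
width: 1.004
```

```bash
python3 - <<'E'
from look import *
s=state();print(s['eef_pos'],s['wrist_force'],s['clock'],s['width'])
f=grab_frame("side");cv2.imwrite("pics/s10.png",cv2.convertScaleAbs(cv2.resize(f["color"][120:210,310:410],None,fx=6.6,fy=6.6,interpolation=cv2.INTER_CUBIC),alpha=2.2))
R=Ro.from_euler('xyz',s['tcp_rot']).as_matrix();e=s['eef_pos']+[.001,-.0135,.0345]
print((proj(f,[e+R[:,2]*.05-R[:,0]*.013,e-R[:,2]*.05-R[:,0]*.013])-[310,120])*6.6)
E
```

```text
[0.60481673 0.05362345 0.01936176] [-0.43714374 -0.21200777  0.62988598] 8.6 1.0040496164003712
[[338.57938703 551.78716229]
 [342.72311047 344.95274898]]
```

View pics/s10.png

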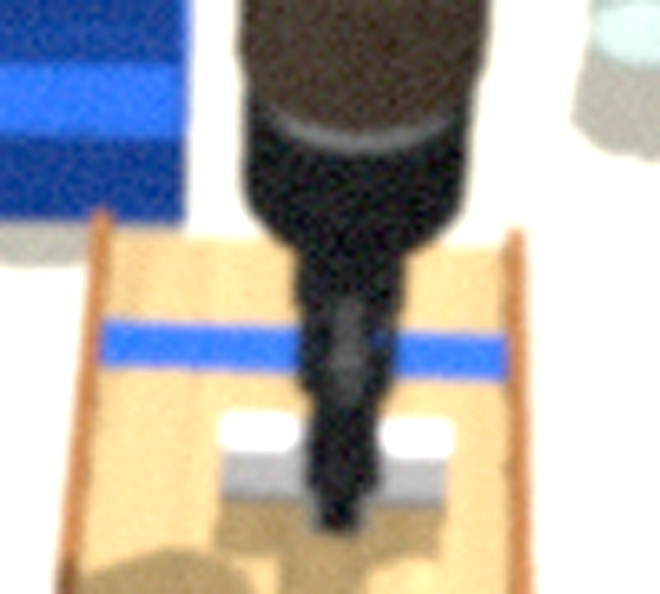

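Call:
carry_out([
  {"xyz": [-0.1, 0.1, -0.3], "rot": [0, 0, 0]},
  {"xyz": [-0.1, 0.1, -0.5], "rot": [0, 0, 0]},
  {"xyz": [-0.1, 0.1, -0.5], "rot": [0, 0, 0]},
])

```text
clock: 8.95
eef_pos: [0.6028, 0.0545, 0.0135]
tcp_rot: [3.14, 1.429, 1.476]
wrist_force: [0.9, -0.0, 0.1]
width: 1.004
```

Call:
carry_out([
  {"xyz": [0, 0, 0], "rot": [0, 0, 0]},
  {"xyz": [0, 0, 0], "rot": [0, 0, 0]},
  {"xyz": [0, 0, 0], "rot": [0, 0, 0]},
  {"xyz": [0, 0, 0], "rot": [0, 0, 0]},
  {"xyz": [0, 0, 0], "rot": [0, 0, 0]},
  {"xyz": [0, 0, 0], "rot": [0, 0, 0]},
], claw=1, squeeze=40)

```text
clock: 9.55
eef_pos: [0.6033, 0.0543, 0.014]
tcp_rot: [3.135, 1.43, 1.471]
wrist_force: [-1.0, -2.1, 3.1]
width: 0.36
```

```bash
python3 - <<'E'
from look import *
s=state();print(s['eef_pos'],s['wrist_force'],s['clock'],s['width'])
f=grab_frame("side");cv2.imwrite("pics/s11.png",cv2.convertScaleAbs(cv2.resize(f["color"][120:210,310:410],None,fx=6.6,fy=6.6,interpolation=cv2.INTER_CUBIC),alpha=2.2))
E
```

```text
[0.60325569 0.05431896 0.01400868] [-1.01087849 -2.08957213  3.14796703] 9.55 0.35989514221588126
```

View pics/s11.png

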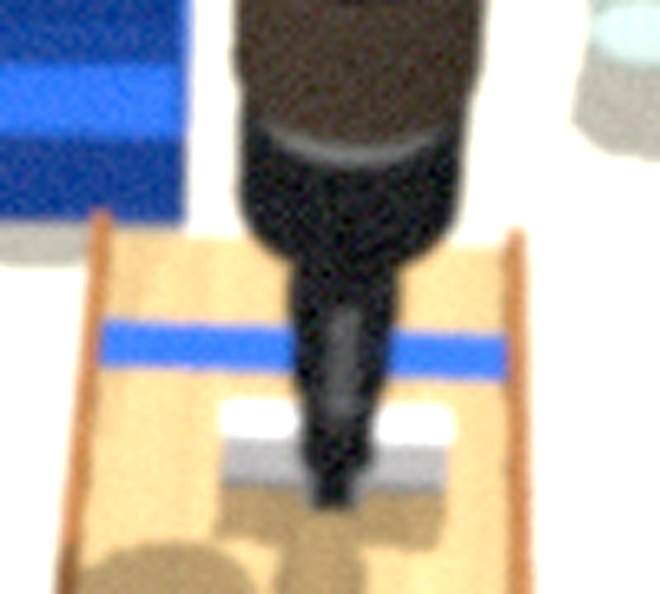

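Call:
carry_out([
  {"xyz": [0, -0.1, 1], "rot": [0, 0, 0]},
  {"xyz": [0, -0.5, 3.5], "rot": [0, 0, 0]},
  {"xyz": [0, -0.8, 6], "rot": [0, 0, 0]},
  {"xyz": [0, -0.8, 6.5], "rot": [0, 0, 0]},
  {"xyz": [0, -0.8, 6.5], "rot": [0, 0, 0]},
])

```text
clock: 10.1
eef_pos: [0.6034, 0.0469, 0.0795]
tcp_rot: [3.126, 1.428, 1.462]
wrist_force: [-0.8, 0.8, -1.7]
width: 0.354
```

```bash
python3 - <<'E'
from look import *
s=state();print(s['eef_pos'],s['wrist_force'],s['clock'],s['width'])
look('two12')
E
```

```text
[0.60340248 0.04690358 0.07951888] [-0.75079088  0.77973832 -1.70180393] 10.1 0.35415555971166074
```

View pics/two12.png

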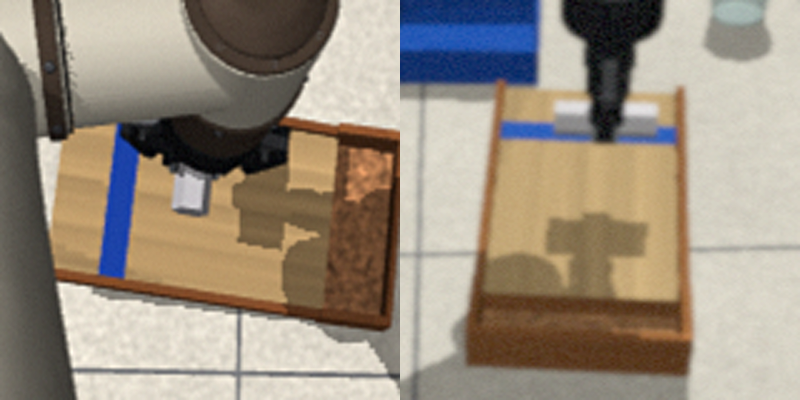

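Call:
carry_out([
  {"xyz": [-0.5, 2, 0], "rot": [0, 0, 0]},
  {"xyz": [-2, 6, 0], "rot": [-1, 0.1, 0]},
  {"xyz": [-3.5, 10, 0], "rot": [-2.5, 0.2, 0]},
  {"xyz": [-5, 14.5, 0], "rot": [-4, 0.4, 0]},
  {"xyz": [-6.7, 18.8, 0], "rot": [-6, 0.6, 0]},
  {"xyz": [-8.3, 23, 0], "rot": [-8, 0.75, 0]},
  {"xyz": [-10, 27.2, 0], "rot": [-8, 0.75, 0]},
  {"xyz": [-11, 29.8, 0], "rot": [-8, 0.75, 0]},
])

```text
clock: 11.0
eef_pos: [0.4907, 0.3471, 0.0767]
tcp_rot: [-1.052, 1.569, -2.713]
wrist_force: [-0.0, 0.0, -0.9]
width: 0.353
```

Call:
carry_out([
  {"xyz": [-0.3, 0.9, -1], "rot": [0, 0, 0]},
  {"xyz": [-0.3, 0.9, -3], "rot": [0, 0, 0]},
  {"xyz": [-0.3, 0.9, -3], "rot": [0, 0, 0]},
  {"xyz": [-0.3, 0.9, -3], "rot": [0, 0, 0]},
])

```text
clock: 11.4
eef_pos: [0.4898, 0.3522, 0.0473]
tcp_rot: [-0.674, 1.569, -2.339]
wrist_force: [-0.4, 0.6, -1.6]
width: 0.355
```

```bash
python3 - <<'E'
from look import *
s=state();print(s['eef_pos'],s['wrist_force'],s['clock'],s['width'],s['tcp_rot'])
look('two13',(80,130,280,270),(260,80,370,190))
E
```

```text
[0.4897685  0.35216654 0.04730617] [-0.35482558  0.61680107 -1.62900954] 11.4 0.35485842103077814 [-0.67422983  1.56865907 -2.33917828]
```

View pics/two13.png

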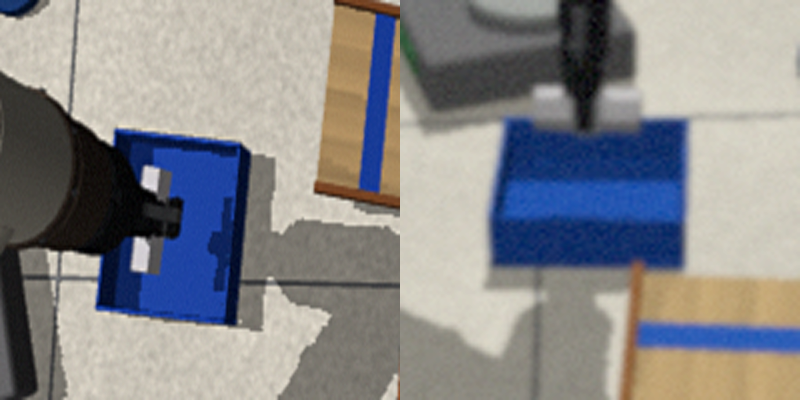

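```bash
cat >> h.py <<'E'
def tri(t,s,uvt,uvs):
    P=[f["camera_matrix"]@np.c_[cv2.Rodrigues(f["rvec"])[0],np.ravel(f["tvec"])] for f in(t,s)]
    X=cv2.triangulatePoints(P[0],P[1],np.array(uvt,float).reshape(2,1),np.array(uvs,float).reshape(2,1));X=(X[:3]/X[3]).ravel()
    return X, proj(t,[X])[0]-uvt, proj(s,[X])[0]-uvs
E
python3 - <<'E'
from h import *
d=pickle.load(open("f0.pkl","rb"))
print(tri(d['top'],d['side'],(156,207),(311.4,109.7)))
E
```

```text
(array([0.49073638, 0.34908823, 0.09600184]), array([-0.06518337, -0.88908462]), array([-0.39038218,  0.07673771]))
```

Call:
carry_out([
  {"xyz": [0, -0.2, -2.5], "rot": [0, 0, 0]},
  {"xyz": [0, -0.2, -5], "rot": [0, 0, 0]},
  {"xyz": [0, -0.2, -6.5], "rot": [0, 0, 0]},
  {"xyz": [0, -0.2, -6.9], "rot": [0, 0, 0]},
  {"xyz": [0, -0.2, -6.9], "rot": [0, 0, 0]},
  {"xyz": [0, -0.2, -6.9], "rot": [0, 0, 0]},
])

```text
clock: 12.1
eef_pos: [0.491, 0.3522, -0.019]
tcp_rot: [2.543, 1.567, 0.878]
wrist_force: [-0.3, -0.5, -1.2]
width: 0.353
```

Call:
carry_out([
  {"xyz": [0, 0, -0.1], "rot": [0, 0, 0]},
  {"xyz": [0, 0, -0.3], "rot": [0, 0, 0]},
  {"xyz": [0, 0, -0.3], "rot": [0, 0, 0]},
])

```text
clock: 12.4
eef_pos: [0.4901, 0.3516, -0.0231]
tcp_rot: [2.758, 1.569, 1.094]
wrist_force: [-0.0, 0.2, -1.9]
width: 0.358
```

Call:
carry_out([
  {"xyz": [0, 0, -0.1], "rot": [0, 0, 0]},
  {"xyz": [0, 0, -0.2], "rot": [0, 0, 0]},
  {"xyz": [0, 0, -0.2], "rot": [0, 0, 0]},
])

```text
clock: 12.7
eef_pos: [0.4899, 0.3514, -0.0256]
tcp_rot: [2.98, 1.57, 1.315]
wrist_force: [-0.1, 0.1, -1.3]
width: 0.355
```

Call:
carry_out([
  {"xyz": [0, 0, -0.1], "rot": [0, 0, 0]},
  {"xyz": [0, 0, -0.2], "rot": [0, 0, 0]},
  {"xyz": [0, 0, -0.2], "rot": [0, 0, 0]},
])

```text
clock: 13.0
eef_pos: [0.49, 0.3514, -0.0276]
tcp_rot: [2.921, 1.57, 1.257]
wrist_force: [-0.2, -0.2, -2.1]
width: 0.354
```

Call:
carry_out([
  {"xyz": [0, 0, -0.1], "rot": [0, 0, 0]},
  {"xyz": [0, 0, -0.2], "rot": [0, 0, 0]},
  {"xyz": [0, 0, -0.2], "rot": [0, 0, 0]},
])

```text
clock: 13.3
eef_pos: [0.4901, 0.3517, -0.0285]
tcp_rot: [2.592, 1.569, 0.928]
wrist_force: [-1.7, -0.1, 4.9]
width: 0.357
```

Call:
carry_out([
  {"xyz": [0, 0, 0.1], "rot": [0, 0, 0]},
  {"xyz": [0, 0, 0.1], "rot": [0, 0, 0]},
  {"xyz": [0, 0, 0.1], "rot": [0, 0, 0]},
  {"xyz": [0, 0, 0.1], "rot": [0, 0, 0]},
  {"xyz": [0, 0, 2], "rot": [0, 0, 0]},
  {"xyz": [0, 0, 6], "rot": [0, 0, 0]},
  {"xyz": [0, 0, 10], "rot": [0, 0, 0]},
  {"xyz": [0, 0, 13], "rot": [0, 0, 0]},
], claw=0.3)

```text
clock: 14.1
eef_pos: [0.4907, 0.3521, 0.1032]
tcp_rot: [2.494, 1.567, 0.83]
wrist_force: [1.0, 0.5, 0.1]
width: 0.697
```

```bash
python3 - <<'E'
from look import *
s=state();print(s['eef_pos'],s['wrist_force'],s['clock'],s['width'],s['tcp_rot'])
look('two14',(80,130,280,270),(260,80,370,190))
E
```

```text
[0.49072942 0.35205688 0.10318788] [1.04155413 0.46297601 0.08918519] 14.1 0.6967156920438392 [2.49394877 1.56698835 0.83006363]
```

View pics/two14.png

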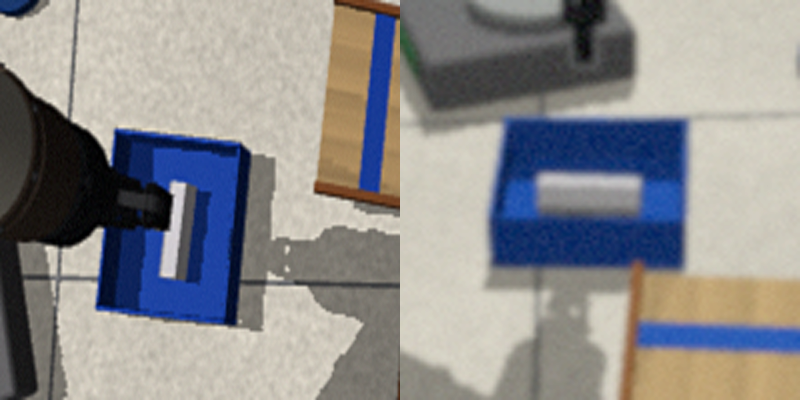

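Call:
carry_out([
  {"xyz": [0, -3, 0], "rot": [0, 0, 0]},
  {"xyz": [0, -7.5, 0], "rot": [0, 0, -1]},
  {"xyz": [0, -12, 0], "rot": [0, 0, -3]},
  {"xyz": [0, -16.5, 0], "rot": [0, 0, -5]},
  {"xyz": [0, -21, 0], "rot": [0, 0, -7]},
  {"xyz": [0, -25.5, 0], "rot": [0, 0, -9]},
  {"xyz": [0, -30, 0], "rot": [0, 0, -11]},
  {"xyz": [0, -34.5, 0], "rot": [0, 0, -14]},
], claw=0)

```text
clock: 15.0
eef_pos: [0.4893, 0.0048, 0.1]
tcp_rot: [-2.715, 1.57, 1.658]
wrist_force: [1.2, -1.3, -0.5]
width: 1.002
```

Call:
carry_out([
  {"xyz": [0, -4.5, 0], "rot": [0, 0, 0]},
  {"xyz": [0, -9, 0], "rot": [0, 0, 0]},
  {"xyz": [0, -13.5, 0], "rot": [0, 0, 0]},
  {"xyz": [0, -18, 0], "rot": [0, 0, 0]},
  {"xyz": [0, -22.5, 0], "rot": [0, 0, 0]},
  {"xyz": [0.3, -27, 0], "rot": [0, 0, 0]},
  {"xyz": [0.5, -31, 0], "rot": [0, 0, 0]},
  {"xyz": [0.5, -33.5, 0], "rot": [0, 0, 0]},
])

```text
clock: 15.8
eef_pos: [0.4944, -0.3311, 0.0994]
tcp_rot: [-2.487, 1.569, 1.885]
wrist_force: [0.4, -0.1, 0.9]
width: 1.002
```

Call:
carry_out([
  {"xyz": [0, 0, 0], "rot": [0, 0, 0]},
  {"xyz": [0, 0, -3], "rot": [0, 0, 0]},
  {"xyz": [0, 0, -3], "rot": [0, 0, 0]},
  {"xyz": [0, 0, -3], "rot": [0, 0, 0]},
])

```text
clock: 16.2
eef_pos: [0.4945, -0.3278, 0.07]
tcp_rot: [-1.969, 1.569, 2.406]
wrist_force: [0.6, 1.4, 0.6]
width: 0.998
```

```bash
python3 - <<'E'
from look import *
go([.496,-.331,.07],-.339,0)
look('two15',(380,140,520,270),(230,230,410,370))
E
```

```text
rot [ 1.000e-01 -1.000e-01  1.799e+02] shift cm [ 0.15 -0.32 -0.  ]
rot [-0.1 -0.1 -0.1] shift cm [ 0.15 -0.32 -0.  ]
clock 16.2 eef [ 0.4945 -0.3278  0.07  ] toolz [-0.33  -0.944 -0.001] q6 [-0.31  0.45 -0.23 -0.   -0.89  1.55] F [0.6  1.39 0.63] w 0.9981467729914492
```

View pics/two15.png

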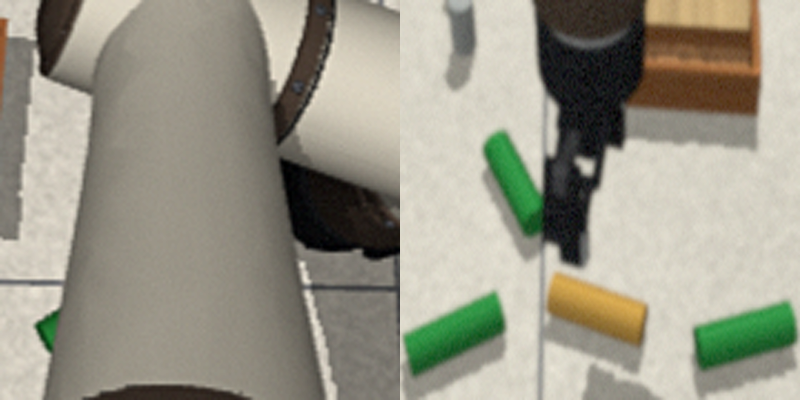

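```bash
python3 - <<'E'
from look import *
d=pickle.load(open("f0.pkl","rb"));f=d["side"];s=state()
R=Ro.from_euler('xyz',s['tcp_rot']).as_matrix()
cs=lambda P:((proj(f,P)-[230,230])*[400/180,400/140]+[400,0]).round(1)
for off in([0,-.003,.036],[0,-.0086,.036]):
    e=s['eef_pos']+off
    print(cs([e+R[:,2]*.045-R[:,0]*.013,e-R[:,2]*.045-R[:,0]*.013]))
print(cs([[.497,-.334,.014]]))
E
```

```text
[[573.4 261.3]
 [610.6 145.8]]
[[573.4 269.5]
 [610.8 152.8]]
[[596.1 310.1]]
```

Call:
carry_out([
  {"xyz": [0.2, -0.3, -2], "rot": [0, 0, 0]},
  {"xyz": [0.2, -0.3, -5], "rot": [0, 0, 0]},
  {"xyz": [0.2, -0.3, -8], "rot": [0, 0, 0]},
  {"xyz": [0.2, -0.3, -9.3], "rot": [0, 0, 0]},
  {"xyz": [0.2, -0.3, -9.8], "rot": [0, 0, 0]},
  {"xyz": [0.2, -0.3, -10.1], "rot": [0, 0, 0]},
  {"xyz": [0.2, -0.3, -10.1], "rot": [0, 0, 0]},
  {"xyz": [0.2, -0.3, -10.1], "rot": [0, 0, 0]},
])

```text
clock: 17.1
eef_pos: [0.4981, -0.3318, -0.0291]
tcp_rot: [1.89, 1.568, -0.018]
wrist_force: [0.1, 1.0, 1.1]
width: 0.997
```

```bash
python3 - <<'E'
from look import *
go([.496,-.331,-.032],-.339,0)
look('two16',(380,140,520,270),(230,230,410,370))
E
```

```text
rot [ -0.3   0.  179.9] shift cm [-0.21  0.08 -0.29]
rot [ 0.   0.2 -0.1] shift cm [-0.21  0.08 -0.29]
clock 17.1 eef [ 0.4981 -0.3318 -0.0291] toolz [-0.331 -0.944 -0.001] q6 [-0.32  0.58 -0.31 -0.   -0.68  1.55] F [0.05 0.97 1.08] w 0.996703314000848
```

View pics/two16.png

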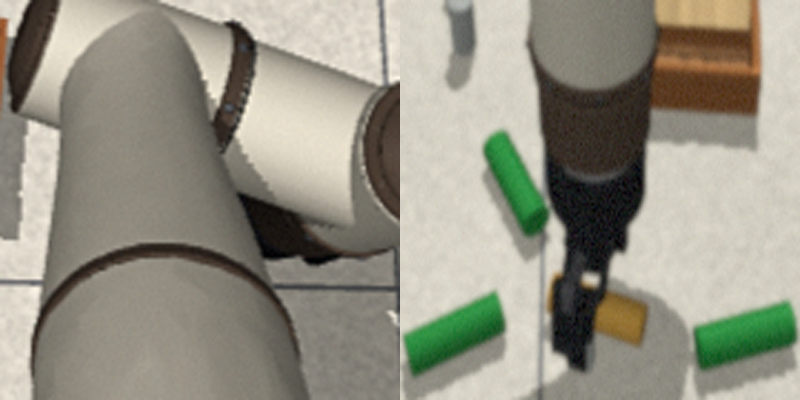

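Call:
carry_out([
  {"xyz": [-0.2, 0, -0.2], "rot": [0, 0, 0]},
  {"xyz": [-0.2, 0, -0.2], "rot": [0, 0, 0]},
  {"xyz": [-0.2, 0, -0.2], "rot": [0, 0, 0]},
  {"xyz": [-0.2, 0, -0.2], "rot": [0, 0, 0]},
  {"xyz": [-0.2, 0, -0.2], "rot": [0, 0, 0]},
  {"xyz": [-0.2, 0, -0.2], "rot": [0, 0, 0]},
  {"xyz": [-0.2, 0, -0.2], "rot": [0, 0, 0]},
], claw=1, squeeze=60)

```text
clock: 17.9
eef_pos: [0.4952, -0.3317, -0.032]
tcp_rot: [2.385, 1.57, 0.476]
wrist_force: [-0.9, -0.9, 3.6]
width: 0.306
```

Call:
carry_out([
  {"xyz": [0, 0, 0], "rot": [0, 0, 0]},
  {"xyz": [0, 0, 2], "rot": [0, 0, 0]},
  {"xyz": [0, 0, 5], "rot": [0, 0, 0]},
  {"xyz": [0, 0, 5], "rot": [0, 0, 0]},
  {"xyz": [0, 0, 5], "rot": [0, 0, 0]},
])

```text
clock: 18.4
eef_pos: [0.4943, -0.3308, 0.0165]
tcp_rot: [-2.762, 1.568, 1.611]
wrist_force: [0.0, 0.1, -5.0]
width: 0.305
```

```bash
python3 - <<'E'
from look import *
go([.496,-.331,-.032],-.339,0)
look('two17',(380,140,520,270),(230,200,410,370))
E
```

```text
rot [  0.   -0.2 180. ] shift cm [ 0.17 -0.02 -4.85]
rot [-0.1 -0.  -0. ] shift cm [ 0.17 -0.02 -4.85]
clock 18.4 eef [ 0.4943 -0.3308  0.0165] toolz [-0.332 -0.943 -0.002] q6 [-0.32  0.52 -0.28 -0.   -0.77  1.55] F [ 0.01  0.1  -4.96] w 0.3051521735791874
```

View pics/two17.png

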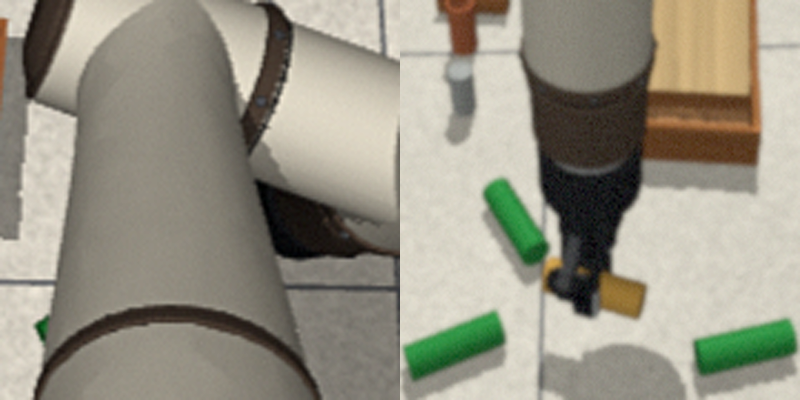

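```bash
python3 - <<'E'
from look import *
th=np.arctan(.1405)
B=Ro.from_euler('z',-.094)*Ro.from_euler('x',th)
go(np.array([.594,.1184,.0235])+B.apply([0,0,.05]),-.094,th)
E
```

```text
rot [   2.2   11.6 -165.6] shift cm [10.01 44.2   5.76]
rot [ 7.7 -1.9 14. ] shift cm [10.01 44.2   5.76]
clock 18.5 eef [ 0.4933 -0.3305  0.0154] toolz [-0.332 -0.943 -0.002] q6 [-0.32  0.52 -0.28 -0.   -0.78  1.55] F [-0.02  0.53 -4.39] w 0.30462207875973346
```

Call:
carry_out([
  {"xyz": [0, 0, 3], "rot": [0, 0, 0]},
  {"xyz": [0, 1, 6], "rot": [0, 0, 0]},
  {"xyz": [0.5, 4, 8], "rot": [0, 0, 1]},
  {"xyz": [1.5, 8.2, 8], "rot": [1, 0, 3]},
  {"xyz": [2.5, 12.4, 8], "rot": [2, -0.5, 5]},
  {"xyz": [3.5, 16.6, 8], "rot": [4, -1, 7]},
  {"xyz": [4.5, 20.8, 8], "rot": [5, -1.3, 9]},
  {"xyz": [5.5, 25, 8], "rot": [6, -1.5, 11]},
])

```text
clock: 19.3
eef_pos: [0.5489, -0.0798, 0.0956]
tcp_rot: [-3.114, 1.461, 1.453]
wrist_force: [1.1, -0.7, -3.4]
width: 0.305
```

Call:
carry_out([
  {"xyz": [1, 4.2, 0], "rot": [0.8, -0.2, 1.5]},
  {"xyz": [2, 8.4, 0], "rot": [1.7, -0.4, 3]},
  {"xyz": [3, 12.5, 0], "rot": [1.7, -0.4, 3]},
  {"xyz": [4, 16, -0.5], "rot": [1.7, -0.4, 3]},
  {"xyz": [4.5, 18.5, -1.5], "rot": [1.7, -0.4, 3]},
  {"xyz": [4.5, 19.2, -2.2], "rot": [1.7, -0.4, 3]},
  {"xyz": [4.5, 19.2, -2.2], "rot": [1.7, -0.4, 3]},
  {"xyz": [4.5, 19.2, -2.2], "rot": [1.7, -0.4, 3]},
])

```text
clock: 20.1
eef_pos: [0.594, 0.1095, 0.0744]
tcp_rot: [3.131, 1.433, 1.467]
wrist_force: [0.5, -0.7, -4.2]
width: 0.304
```

```bash
python3 - <<'E'
from look import *
th=np.arctan(.1405)
B=Ro.from_euler('z',-.094)*Ro.from_euler('x',th)
go(np.array([.594,.1184,.0235])+B.apply([0,0,.05]),-.094,th)
go(np.array([.594,.1184,.0235])+B.apply([0,0,.005]),-.094,th)
look('two18',(200,100,400,240),(290,110,430,280))
E
```

```text
rot [ -2.5 -24.7 178.2] shift cm [-0.07  0.2  -0.14]
rot [ 0.1  0.1 -0. ] shift cm [-0.07  0.2  -0.14]
clock 20.1 eef [0.594  0.1095 0.0744] toolz [-0.092 -0.986 -0.137] q6 [ 0.38  0.44 -0.18 -0.16 -0.89  1.19] F [ 0.53 -0.73 -4.19] w 0.3044438573419663
rot [ -2.5 -24.7 178.2] shift cm [-0.01  0.82 -4.59]
rot [ 0.1  0.1 -0. ] shift cm [-0.01  0.82 -4.59]
clock 20.1 eef [0.594  0.1095 0.0744] toolz [-0.092 -0.986 -0.137] q6 [ 0.38  0.44 -0.18 -0.16 -0.89  1.19] F [ 0.53 -0.73 -4.19] w 0.3044438573419663
```

View pics/two18.png

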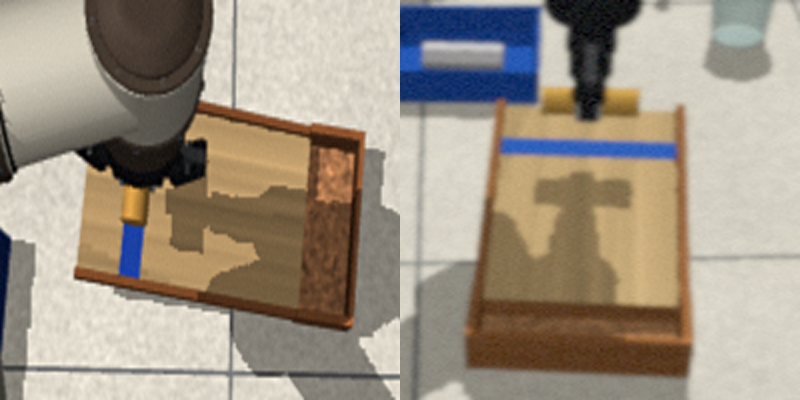

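Call:
carry_out([
  {"xyz": [0, 0.3, -1.5], "rot": [0, 0, 0]},
  {"xyz": [0, 0.6, -3.5], "rot": [0, 0, 0]},
  {"xyz": [0, 0.8, -4.5], "rot": [0, 0, 0]},
  {"xyz": [0, 0.8, -4.5], "rot": [0, 0, 0]},
  {"xyz": [0, 0.8, -4.5], "rot": [0, 0, 0]},
])

```text
clock: 20.7
eef_pos: [0.5957, 0.1181, 0.0313]
tcp_rot: [3.104, 1.432, 1.44]
wrist_force: [0.3, 0.5, -5.0]
width: 0.305
```

```bash
python3 - <<'E'
from look import *
th=np.arctan(.1405)
B=Ro.from_euler('z',-.094)*Ro.from_euler('x',th)
go(np.array([.594,.1184,.0235]),-.094,th)
look('two19',(200,100,400,240),(310,120,410,200))
E
```

```text
rot [ -2.8 -24.8 178.2] shift cm [-0.17  0.03 -0.78]
rot [ 0.1  0.3 -0. ] shift cm [-0.17  0.03 -0.78]
clock 20.7 eef [0.5957 0.1181 0.0313] toolz [-0.092 -0.986 -0.139] q6 [ 0.39  0.5  -0.21 -0.17 -0.8   1.2 ] F [ 0.31  0.52 -4.99] w 0.3047589677711807
```

View pics/two19.png

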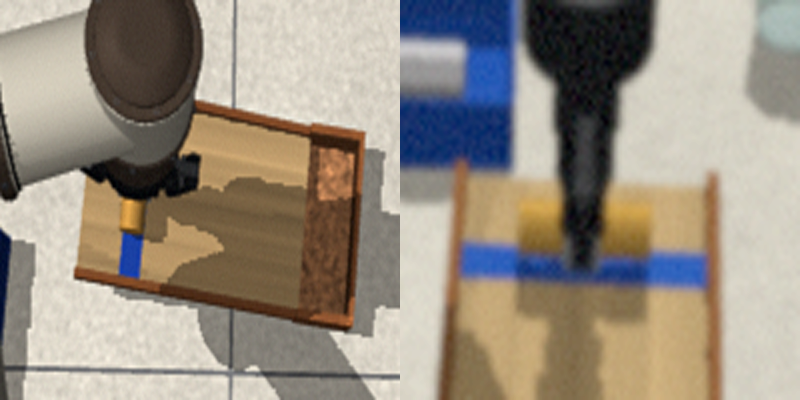

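Call:
carry_out([
  {"xyz": [-0.1, 0, -0.2], "rot": [0, 0, 0]},
  {"xyz": [-0.1, 0, -0.4], "rot": [0, 0, 0]},
  {"xyz": [-0.1, 0, -0.4], "rot": [0, 0, 0]},
])

```text
clock: 21.1
eef_pos: [0.5938, 0.1185, 0.0265]
tcp_rot: [3.114, 1.432, 1.45]
wrist_force: [0.5, -0.5, -5.4]
width: 0.301
```

Call:
carry_out([
  {"xyz": [0, 0, -0.1], "rot": [0, 0, 0]},
  {"xyz": [0, 0, -0.2], "rot": [0, 0, 0]},
  {"xyz": [0, 0, -0.2], "rot": [0, 0, 0]},
])

```text
clock: 21.4
eef_pos: [0.5939, 0.1185, 0.0244]
tcp_rot: [3.114, 1.432, 1.45]
wrist_force: [0.3, 0.3, -4.3]
width: 0.307
```

Call:
carry_out([
  {"xyz": [0, 0, -0.1], "rot": [0, 0, 0]},
  {"xyz": [0, 0, -0.1], "rot": [0, 0, 0]},
])

```text
clock: 21.6
eef_pos: [0.5941, 0.1185, 0.0235]
tcp_rot: [3.111, 1.432, 1.448]
wrist_force: [-0.2, 0.2, -4.8]
width: 0.305
```

Call:
carry_out([
  {"xyz": [0, 0, -0.1], "rot": [0, 0, 0]},
  {"xyz": [0, 0, -0.1], "rot": [0, 0, 0]},
])

```text
clock: 21.8
eef_pos: [0.5942, 0.1186, 0.0234]
tcp_rot: [3.109, 1.431, 1.445]
wrist_force: [-3.0, 0.6, 1.1]
width: 0.301
```

Call:
carry_out([
  {"xyz": [0, 0, -0.1], "rot": [0, 0, 0]},
  {"xyz": [0, 0, -0.1], "rot": [0, 0, 0]},
])

```text
clock: 22.0
eef_pos: [0.5942, 0.1186, 0.0233]
tcp_rot: [3.106, 1.431, 1.443]
wrist_force: [-3.2, -0.4, 7.1]
width: 0.303
```

Call:
carry_out([
  {"xyz": [0, 0, 0.2], "rot": [0, 0, 0]},
  {"xyz": [0, -0.2, 2.5], "rot": [0, 0, 0]},
  {"xyz": [0, -0.5, 7], "rot": [0, 0, 0]},
  {"xyz": [0, -0.8, 11], "rot": [0, 0, 0]},
  {"xyz": [0, -0.8, 13], "rot": [0, 0, 0]},
  {"xyz": [0, -0.8, 13], "rot": [0, 0, 0]},
], claw=0)

```text
clock: 22.6
eef_pos: [0.5974, 0.1112, 0.1567]
tcp_rot: [3.04, 1.427, 1.377]
wrist_force: [0.0, -0.3, 0.4]
width: 1.002
```

```bash
python3 - <<'E'
from look import *
s=state();print(s['eef_pos'],s['clock'],s['width'],s['wrist_force'])
look('two20',(200,100,400,240),(290,110,430,280))
E
```

```text
[0.59738332 0.11121412 0.15672419] 22.6 1.0015778605649306 [ 0.04057972 -0.2935936   0.37301279]
```

View pics/two20.png

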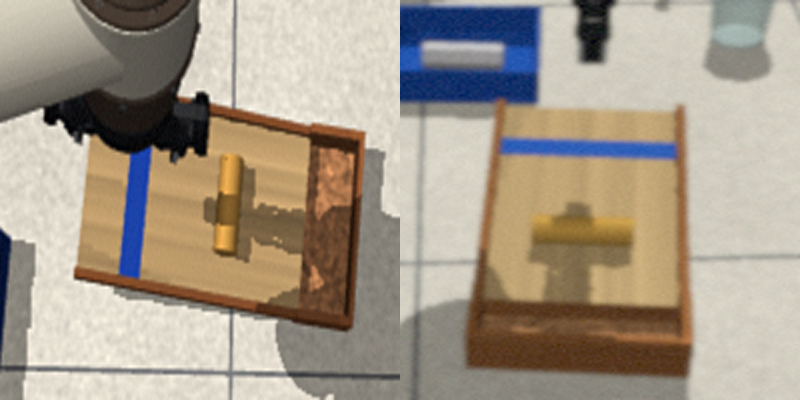

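Both views show the rod rolling down the lane by itself (top crop about (229,205)), clear of the fingers. I'll let it settle.

Call:
carry_out([
  {"xyz": [0, 0, 0], "rot": [0, 0, 0]},
  {"xyz": [0, 0, 0], "rot": [0, 0, 0]},
  {"xyz": [0, 0, 0], "rot": [0, 0, 0]},
  {"xyz": [0, 0, 0], "rot": [0, 0, 0]},
  {"xyz": [0, 0, 0], "rot": [0, 0, 0]},
  {"xyz": [0, 0, 0], "rot": [0, 0, 0]},
  {"xyz": [0, 0, 0], "rot": [0, 0, 0]},
  {"xyz": [0, 0, 0], "rot": [0, 0, 0]},
])

```text
clock: 23.5
eef_pos: [0.5941, 0.1106, 0.1517]
tcp_rot: [3.111, 1.431, 1.447]
wrist_force: [0.0, 0.7, -0.4]
width: 0.998
```

Call:
carry_out([
  {"xyz": [0, 0, 0], "rot": [0, 0, 0]},
  {"xyz": [0, 0, 0], "rot": [0, 0, 0]},
  {"xyz": [0, 0, 0], "rot": [0, 0, 0]},
  {"xyz": [0, 0, 0], "rot": [0, 0, 0]},
  {"xyz": [0, 0, 0], "rot": [0, 0, 0]},
  {"xyz": [0, 0, 0], "rot": [0, 0, 0]},
  {"xyz": [0, 0, 0], "rot": [0, 0, 0]},
  {"xyz": [0, 0, 0], "rot": [0, 0, 0]},
])

```text
clock: 24.3
eef_pos: [0.5941, 0.1105, 0.1516]
tcp_rot: [3.112, 1.432, 1.448]
wrist_force: [-0.8, 1.4, -0.3]
width: 1.0
```

```bash
python3 - <<'E'
from look import *
look('two21',(120,100,400,260),(270,100,430,280))
E
```

```text
(no output)
```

View pics/two21.png

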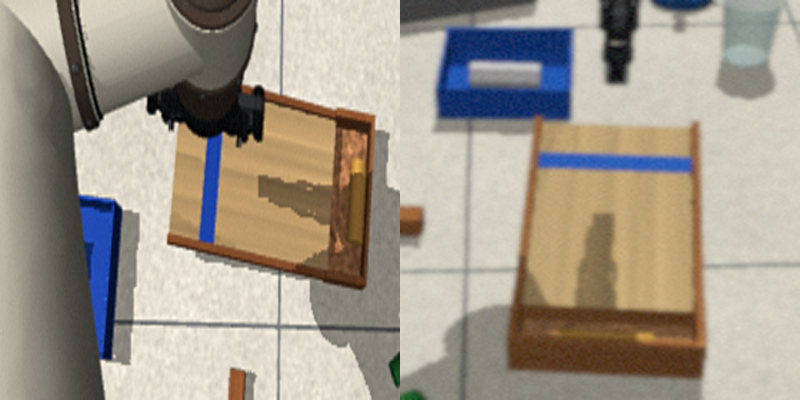

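```bash
python3 - <<'E'
from look import *
a=grab_frame("top")
for _ in range(4):b=grab_frame("top")
def c(f):
    m=cv2.inRange(cv2.cvtColor(f["color"],cv2.COLOR_BGR2HSV),(15,120,60),(30,255,255))[120:220,345:400];M=cv2.moments(m,True);return M['m10']/M['m00'],M['m01']/M['m00'],M['m00']
print(c(a),c(b))
print(unproj(b,[[c(b)[0]+345,c(b)[1]+120]],.019))
from plant import workorder
workorder.finish_job()
E
```

```text
(22.86842105263158, 59.04385964912281, 342.0) (22.676384839650147, 59.10204081632653, 343.0)
[[ 0.57475755 -0.12702303  0.019     ]]
the job is handed in; nothing more can be done
```

I put the hex bar in the blue bin. Then I set the brass rod on the blue band and let go, and it rolled down by itself into the catch trough. I handed the job in at about 24.5 s; the hand-in gives no verdict.

- **Hex bar:** I set it down after a light touch on the bin floor. The last side picture shows it lying in the bin, let go. The last top picture is partly hidden by the arm there.
- **Rod:** it touched the lane at the height I had computed for the band, and I then opened the gripper and lifted away. A picture about 0.6 s later shows it rolling mid-ramp, well clear of the fingers. I did not measure its rolling speed.
- **Final check:** the rod lies against the trough's end wall, about -0.167 m in ramp y. Its image position changed less than 0.2 px over 0.2 s, so I took it as at rest. The hand was about 13 cm above its release pose, touching nothing.

**What disagreed:** the fingertips were really about 35 mm higher than the reported TCP, with a few mm of y shift. Because of this, my first grasp closed just above the hex bar without moving it. I found the offset by pressing the closed fingers lightly on the lane, up to about 33 N at the wrist, and corrected for it afterwards. My first camera estimate of the sideways (y) part of that offset was several mm too large; later views gave about 3 mm. The side picture before the rod grasp agreed with the corrected offset.

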